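# Set the grinder collar four clicks coarser and lock it

## Robot

A 6-joint arm with a two-finger parallel gripper is mounted at the origin on the work surface. World frame = base frame: x ahead of the robot, y to its left, z up, the work surface at z = 0. Lengths are in mm, angles in rad, forces in N, time in s.
With the tool pointing down it reaches from about 300 to 775 mm from the base axis. Payload 14.6 kg.
Tool frame: the origin (TCP) lies on the mounting face of the last link; the fingertips stand 199 mm ahead of it and the grasp point (between the pads) lies 180 mm ahead of it; z points along the fingers, y is the line along which they close (so a half turn about z gives the same grasp; the last joint's range is limited). The gripper opens to 94 mm and grips with 3 to 60 N. Pads are 16 mm wide; open, the fingers measure 119 mm over their backs; the gripper's body (75 mm by 177 mm) begins 78 mm behind the grasp point.
Start: joints at [-1.292, 0.3, 1.521, -0, 1.321, -0.067], TCP at [186.415, -517.436, 404.646] pointing down, gripper open.
Joint ranges: [-3.03, 3.03], [-0.79, 2.21], [0.23, 2.52], [-1.04, 4.18], [0, 3.07], [-2.55, 2.55]. Speed limits (rad/s): [2.22, 2.22, 2.57, 3.14, 3.14, 3.14].

## Interface

Orientations are given as [roll, pitch, yaw] about the fixed x, y, z axes, in that order (R = Rz(yaw) Ry(pitch) Rx(roll)).
In Python, from cell import manip gives the robot as it stands. The module is installed in compiled form; this text tells all that it offers.
- The arm moves only by the shell command python3 -m creep 'ROWS' [FORCE]. ROWS is a JSON object of lists of equal length, an entry for each row: "slide": the shift along the world's x, y, z in cm, a list of three; "turn": the turn about the world's z in rad; "claw": the opening, from 0 (shut) to 1 (fully open). A call has 1 to 8 rows; each row shifts and turns the commanded pose from where the row before left it; what a row does not reach is not made up. A row lasts 1/8 s, in which the tool goes at most 62.5 mm and 10.7 degrees, less where a joint would pass 70% of its speed; a pose out of reach is approached as far as the arm can. A call with a gripper value outside its range is refused whole. The fingers move at their own pace and stop on an object; FORCE is the grip in N (left out, the last holds). Time passes only in rows, so rows that do not move let the fingers close. It gives the time, the measured TCP pose, the force, the opening and the grip force at its end, in the units of the state.
- manip.read_state(): the state, without advancing time (a new reading comes with each control period).
- manip.camera(name): name is "scene" or "top"; returns (picture, depth): 384x512x3 uint8, red, green, blue; 384x512 float32, mm along the optical axis (not along the pixel's ray), 0 where there is no reading.
- manip.calibration(name): a dict with "intrinsics" (3x3 intrinsics, pixels), "pose" (4x4, takes a point from camera to world coordinates). Camera axes: x right, y up, looking along -z (the intrinsics and any distortion apply to the point x, -y, -z); pixel columns grow to the right and rows downward; lengths in mm; the calibration is good to about 2 mm. A picture is of the moment at which its call begins. calibration takes no time and is no camera call.
- manip.sign_off(): hands the job in; it is judged then, once.
Trained networks look in the newest picture that a camera, given by its name, has taken for a name from the list of things; names that differ only in an ending like _2 or _b are one class to them, and where a whole thing is asked for, a point or a joint stands for the part that bears it (a point fixed in the world has none). Each returns a list of dicts, best first, with "score" (0 to 1); they miss things now and then, are a little off and sometimes report something else, mostly with a low value. They report only what shows in the picture. A call takes as long as a camera call. They do not tell look-alikes from the thing itself.
- manip.cut_out(query, camera): "mask" (384x512 bool, what is visible of it) and "position" ([column, row] in pixels, amid what is visible of it).
The state is a dict: "clock": time; "joints": joint angles; "qd": joint speeds; "effort": joint torques, N m; "eef_pos": TCP position; "eef_rot": TCP orientation; "wrist_force": force on the tool from outside, world axes, zero at the start; "moment": the same for the moment, N m; "finger_gap": finger opening in mm; "finger_force": force on a finger pad.
Only numpy, scipy, OpenCV 4.12 (cv2) and the standard library are available. Lean on these libraries where they do the work, as an engineer would, in place of code of your own. Each camera call takes 0.05 s, during which the arm holds its last target. There are 200 camera calls.

## Task

On the coffee grinder's burr head, push the red post round with a fingertip to turn the black collar clockwise (seen from above) by exactly four clicks, without going past the fourth, and let it rest in that click stop. Then push the yellow lock slide fully home towards the collar. Only push: do not pull the collar up off its seat, and leave the other things on the bench where they are.

Things in the scene. Friction and masses are not known exactly. Their poses are not given: they have to be found in the camera images.
- head: grinder burr head bolted to the bench: round aluminium housing 164 mm across (foot 184 mm), 55 mm high, a black click-stop collar on top, and on its -y side a bracket with the lock slide. Origin: centre of its underside on the bench, z up. Place and yaw vary; it cannot move. Black ticks on its rim, 20 degrees apart, one per click (none by the bracket).
- collar (a joint): angle of the black collar about its vertical axis, rad: 0 at the start, grows clockwise seen from above; it can turn far past four clicks. A click stop every 0.349 rad (20 degrees), where it rests. Each click takes 6 to 10 N sideways on the red post, most at about a quarter step; past half-way it runs on by itself to the next stop. On a sprung seat: it rises if pulled up.
- post (a point): red upright finger post on the collar, 14 mm in diameter, 36 mm high (71 to 107 mm above the bench), 50 mm from the axis. The point is on its centre line half-way up, 89 mm above the bench. At the start it stands 130 degrees counter-clockwise from the head's x axis. The rest of the collar is flat to 2 mm, so a fingertip can follow the post round. A white line on the collar runs under it.
- axis (a point): the collar's axis of rotation at the height of its top, 71 mm above the bench; z up, x and y those of the head. The collar is a black disc 136 mm across.
- lock_tab (a point): centre of the yellow upright tab of the lock slide: 30 mm wide (x), 8 mm thick (y), top 89 mm above the bench, the point 76 mm above it and 112 mm from the collar's axis when withdrawn. Axes are the head's; it slides along +y, straight to the axis, at 2 to 3 N. Under it a brass plate 30 mm long in y, top 61 mm above the bench, on a bracket 55 mm high ending 138 mm from the axis.
- lock (a joint): travel of the lock slide, m: 0 fully withdrawn, 0.024 fully home (a hard stop). It starts 0 to 6 mm in, and stays where it is left.
- fitting: brass pipe fitting standing on the bench near the grinder head, 26 mm wide, 34 mm high, loose; a bystander. Origin: centre of its underside
- gasket: black rubber group gasket lying flat near the head, 68 mm outside, 9 mm thick, loose; a bystander. Origin: centre of its underside
- pump: small grey vibration pump, 45 x 60 mm and 56 mm high, with a brass outlet along its +y and a red inlet along -y (about 111 mm overall), loose, to the robot's left of the head; a bystander. Origin: centre of its underside
- wrench: steel wrench, 200 mm long, lying beyond the head; a bystander. Origin: its underside
- screwdriver: screwdriver with blue handle, 200 mm long, lying beyond the head; a bystander. Origin: its underside
- meter: grey multimeter lying flat at the left, 150 x 78 mm, 40 mm high; a bystander. Origin: centre of its underside
- tamper: steel coffee tamper standing at the right, 58 mm wide, 80 mm high; a bystander. Origin: centre of its underside
There are look-alikes about, which are no part of the job. Of the things like the head, leave any that is orange; of the rest the larger one is meant.

How it is judged (in metres and radians):
On the way, in this order (a step that is already met when the one before it is completed fails the run):
1. the collar rests in the fourth click stop, with the lock still withdrawn (value of joint collar between 1.30626 and 1.48626 rad and velocity of joint collar between -0.15 and 0.15 rad/s and value of joint lock below 0.01 m), for 0.3 s.
2. the lock slide is pushed home (value of joint lock above 0.021 m), for 0.2 s.
At the end, for the whole second after the job is handed in: The collar rests in the fourth click stop clockwise of its start (1.396 rad, within 0.09), seated, and the lock slide is within 3 mm of fully home (value of joint collar between 1.30626 and 1.48626 rad and velocity of joint collar between -0.15 and 0.15 rad/s and value of joint lock above 0.021 m and height (world z) of post below 0.092 m); the robot touches nothing.
It fails at once if the collar is turned past the fourth click (value of joint collar above 1.6057 rad).
It fails at once if the collar is turned a click the wrong way (value of joint collar below -0.20944 rad).
It fails at once if the collar is pulled up off its seat by more than 4 mm (height (world z) of post above 0.093 m).
It fails at once if another thing on the bench is lifted or shifted by more than 20 mm (distance of any of fitting, gasket, pump, wrench, screwdriver, meter, tamper from where it was at the start of the episode above 0.02 m).
It also fails if it takes over 64 s, if anything falls off the work surface, if the arm or the gripper's body presses on something with over 40 N, if the wrist force passes 120 N, or if a joint passes its speed limit or range.

## Working session

There is one attempt and no reset: what is moved stays moved. The work goes in short steps, Python scripts to look and compute and a shell command to move; the robot and the scene stay as the last step left them, time stands still between calls to the robot, and variables do not carry over. Pictures are saved under pics/ and viewed, at most 10 in all, crops included, and the job is handed in when it is done.

```bash
mkdir -p pics; cat > h.py <<'E'
import numpy as np, cv2
from cell import manip
def world(cam, depth, px):
    c=manip.calibration(cam); K=np.array(c["intrinsics"]); T=np.array(c["pose"])
    px=np.atleast_2d(px).astype(float)
    d=depth[px[:,1].round().astype(int),px[:,0].round().astype(int)]
    x=(px[:,0]-K[0,2])/K[0,0]*d; y=(px[:,1]-K[1,2])/K[1,1]*d
    return (T@np.c_[x,-y,-d,np.ones_like(d)].T).T[:,:3]
E
python3 - <<'E'
from h import *
a,d=manip.camera("top"); b,e=manip.camera("scene")
np.savez("p0.npz",a=a,d=d,b=b,e=e)
cv2.imwrite("pics/top0.png",a[:,:,::-1]); cv2.imwrite("pics/scene0.png",b[:,:,::-1])
print(manip.calibration("top"))
for cam,D in(("top",d),("scene",e)):
  for q in("head","post","lock_tab","collar"):
    for r in manip.cut_out(q,cam):
      m=r["mask"]&(D>0); ys,xs=np.nonzero(m)
      if len(xs)==0: continue
      w=world(cam,D,np.c_[xs,ys]); print(cam,q,round(r["score"],2),np.round(r["position"]),m.sum(),np.median(w,0).round(),np.percentile(w,[2,98],axis=0).round().tolist())
E
```

```text
{'intrinsics': array([[380.96966341,   0.        , 251.39979623],
       [  0.        , 380.96966341, 196.03026292],
       [  0.        ,   0.        ,   1.        ]]), 'pose': array([[ 1.77423051e-02,  9.87528024e-01, -1.56440447e-01,
         4.01293511e+02],
       [-9.99782226e-01,  1.58033857e-02, -1.36291804e-02,
        -1.87003284e+01],
       [-1.09869088e-02,  1.56648191e-01,  9.87593354e-01,
         1.20360908e+03],
       [ 0.00000000e+00,  0.00000000e+00,  0.00000000e+00,
         1.00000000e+00]])}
top head 0.97 [ 95. 260.] 1655 [377. 461.  49.] [[321.0, 395.0, 2.0], [439.0, 525.0, 60.0]]
top head 0.79 [227. 207.] 2865 [544.  70.  68.] [[477.0, -33.0, 3.0], [632.0, 157.0, 77.0]]
top head 0.67 [302. 239.] 1604 [ 465. -166.   50.] [[412.0, -254.0, 3.0], [529.0, -106.0, 59.0]]
top post 0.97 [303. 232.] 853 [ 471. -164.   52.] [[426.0, -211.0, 47.0], [516.0, -119.0, 58.0]]
top post 0.79 [ 89. 263.] 913 [379. 477.  51.] [[333.0, 431.0, 40.0], [427.0, 523.0, 58.0]]
top lock_tab 0.61 [333. 238.] 54 [ 452. -244.   48.] [[442.0, -257.0, 39.0], [463.0, -236.0, 67.0]]
top lock_t
[... 628 characters left out ...]
 -0.0], [534.0, -103.0, 60.0]]
scene head 0.78 [388. 125.] 1014 [396. 462.  45.] [[333.0, 399.0, 3.0], [441.0, 529.0, 60.0]]
scene post 0.9 [294. 171.] 973 [564.  86.  73.] [[498.0, 25.0, 67.0], [623.0, 143.0, 93.0]]
scene post 0.77 [225. 157.] 543 [ 477. -165.   54.] [[424.0, -210.0, 41.0], [520.0, -117.0, 65.0]]
scene post 0.61 [393. 117.] 491 [382. 481.  54.] [[303.0, 434.0, 3.0], [427.0, 534.0, 68.0]]
scene collar 0.82 [296. 167.] 1031 [566.  83.  73.] [[500.0, 22.0, 65.0], [623.0, 145.0, 86.0]]
scene collar 0.77 [220. 157.] 509 [ 478. -164.   54.] [[426.0, -209.0, 47.0], [520.0, -118.0, 63.0]]
scene collar 0.67 [393. 122.] 502 [383. 481.  53.] [[318.0, 433.0, 3.0], [428.0, 553.0, 68.0]]
```

```bash
python3 - <<'E'
from h import *
z=np.load("p0.npz")
i=z["a"][110:310,130:390,::-1]; cv2.imwrite("pics/topc.png",cv2.resize(i,None,fx=3,fy=3,interpolation=cv2.INTER_CUBIC))
E
```

```text
(no output)
```

View pics/topc.png

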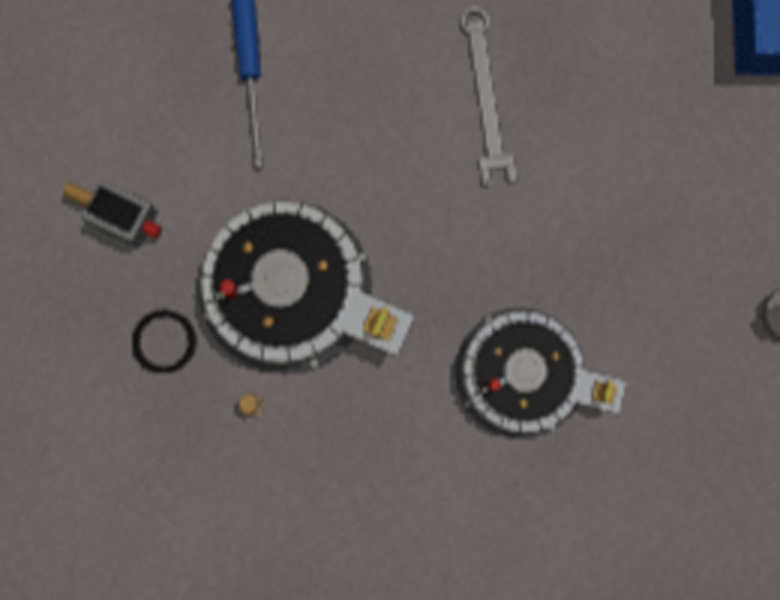

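View pics/scene0.png

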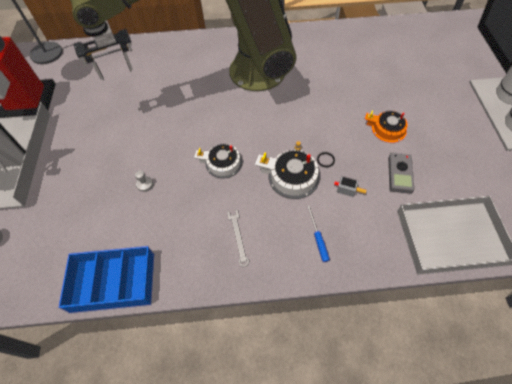

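The large white head with its collar centre at crop (280,277) (full image about 223,202) is the one meant. Its red post is at crop (228,287) and its yellow tab at crop (381,322). The small white head is to the right and the orange one is elsewhere. The fitting is at crop (249,404).

```bash
cat >> h.py <<'E'
def ray(cam, px, z):
    c=manip.calibration(cam); K=np.array(c["intrinsics"]); T=np.array(c["pose"])
    px=np.atleast_2d(px).astype(float)
    r=np.c_[(px[:,0]-K[0,2])/K[0,0],-(px[:,1]-K[1,2])/K[1,1],-np.ones(len(px))]@T[:3,:3].T
    return T[:3,3]+r*((z-T[2,3])/r[:,2])[:,None]
def find(cam,a,d,lo):
    """red post, yellow tab centroids within the head's neighbourhood"""
    H=cv2.cvtColor(a,cv2.COLOR_RGB2HSV).astype(int)
    ys,xs=np.mgrid[:384,:512]; w=world(cam,d,np.c_[xs.ravel(),ys.ravel()])
    near=(np.hypot(w[:,0]-lo[0],w[:,1]-lo[1])<125).reshape(a.shape[:2])
    inner=(np.hypot(w[:,0]-lo[0],w[:,1]-lo[1])<70).reshape(a.shape[:2])
    red=inner&((H[...,0]<6)|(H[...,0]>174))&(H[...,1]>150)&(H[...,2]>60)
    yel=near&~inner&(H[...,0]>24)&(H[...,0]<34)&(H[...,1]>130)&(H[...,2]>80)
    return red,yel,w
E
python3 - <<'E'
from h import *
z=np.load("p0.npz"); s=manip.read_state(); print(s["clock"],s["eef_rot"],s["eef_pos"],s["wrist_force"],s["finger_gap"])
for cam,A,D in(("top","a","d"),("scene","b","e")):
  a,d=z[A],z[D]; manip.camera(cam)
  ms=[r for r in manip.cut_out("collar",cam)]
  for r in ms:
    ys,xs=np.nonzero(r["mask"]); w=ray(cam,np.c_[xs,ys],71)
    if np.hypot(*(np.median(w,0)[:2]-[557,80]))>40: continue
    c,rad=cv2.minEnclosingCircle(w[:,:2].astype(np.float32)); el=cv2.fitEllipse(cv2.convexHull(w[:,:2].astype(np.float32)))
    print(cam,"collar",c,rad,el,w.mean(0))
  red,yel,w=find(cam,a,d,(557,80))
  for n,m,h in(("red",red,(95,107)),("yel",yel,(76,89))):
    ys,xs=np.nonzero(m); print(cam,n,len(xs),w[m.ravel()].mean(0).round(1),w[m.ravel()][:,2].max().round(1),[ray(cam,np.c_[xs,ys],k).mean(0).round(1).tolist() for k in h], xs.mean(),ys.mean())
E
```

```text
0.5 [-3.14154154e+00 -9.35296650e-07  3.45820642e-01] [ 186.43467363 -517.42736833  404.63678617] [-0.93029236 -0.30080375 -0.17235497] 93.64697182150931
top collar (556.8226928710938, 80.35680389404297) 68.89833068847656 ((557.4766235351562, 80.92877960205078), (133.52291870117188, 136.34547424316406), 61.279327392578125) [556.98295971  80.78230672  71.        ]
top red 26 [547.7 131.3  94. ] 110.5 [[547.5, 131.1, 95.0], [545.9, 129.5, 107.0]] 205.46153846153845 205.19230769230768
top yel 17 [515.6 -19.1  88.8] 91.8 [[516.9, -19.2, 76.0], [515.6, -19.1, 89.0]] 256.4117647058824 217.05882352941177
scene collar (560.6389770507812, 86.60108947753906) 74.1764144897461 ((559.9203491210938, 84.2758560180664), (138.35610961914062, 146.44676208496094), 74.07730865478516) [562.19188547  83.7495733   71.        ]
scene red 27 [546.7 130.2  91.2] 111.0 [[549.3, 129.5, 95.0], [557.5, 127.2, 107.0]] 307.74074074074076 158.22222222222223
scene yel 8 [517.  -17.2  90.4] 94.3 [[506.8, -16.4, 76.0], [516.0, -17.1, 89.0]] 263.875 155.0
```

```bash
python3 - <<'E'
from h import *
z=np.load("p0.npz")
C=np.array([557.2,80.5])
for cam,D in(("top","d"),("scene","e")):
  ys,xs=np.mgrid[:384,:512]; w=world(cam,z[D],np.c_[xs.ravel(),ys.ravel()])
  v=w[:,:2]-C; r=np.hypot(*v.T); a=np.degrees(np.arctan2(v[:,1],v[:,0]))
  m=(r>98)&(r<134)&(w[:,2]>45)&(w[:,2]<100)&(abs(a+112)<25)
  # bracket symmetry axis: mid lateral per radius
  for lo in (98,107,116,125):
    k=m&(r>=lo)&(r<lo+9); print(cam,lo,k.sum(),a[k].min().round(1),a[k].max().round(1),a[k].mean().round(1))
  k=(w[:,2]>85)&(w[:,2]<115)&(r<65)
  print("post",k.sum(),v[k].mean(0).round(1),a[k].mean().round(1),r[k].mean().round(1),w[k,2].mean())
# white line on the collar, seen from the top
a_=z["a"]; H=cv2.cvtColor(a_,cv2.COLOR_RGB2HSV)
ys,xs=np.mgrid[:384,:512]; w=ray("top",np.c_[xs.ravel(),ys.ravel()],71)
v=w[:,:2]-C; r=np.hypot(*v.T); a=np.degrees(np.arctan2(v[:,1],v[:,0]))
k=(r>30)&(r<66)&(H[...,2].ravel()>90)&(H[...,1].ravel()<70)
print(np.c_[r[k],a[k]].round(1).tolist())
E
```

```text
top 98 39 -125.1 -100.6 -113.1
top 107 48 -123.8 -101.6 -113.8
top 116 44 -123.2 -102.2 -112.8
top 125 44 -122.3 -103.3 -112.6
post 22 [-14.   48.1] 106.3 50.3 103.8131575323438
scene 98 52 -125.1 -100.5 -111.0
scene 107 22 -119.5 -101.5 -107.5
scene 116 27 -122.5 -101.8 -109.9
scene 125 27 -123.2 -101.9 -112.7
post 27 [-10.1  51.1] 101.1 52.2 102.29266508731897
[[31.8, 9.6], [31.5, 4.1], [31.4, -1.4], [31.5, 26.8], [30.3, 21.7], [30.2, -19.1], [30.4, 34.4], [30.3, 58.7], [30.3, 71.5], [40.7, 98.1], [37.7, 98.7], [34.7, 99.4], [31.7, 100.2], [44.0, 101.6], [41.1, 102.3], [38.2, 103.2], [35.2, 104.3], [65.7, 103.4], [65.8, -115.5], [65.5, -143.4], [65.4, -160.9]]
```

```bash
python3 -m creep '{"slide":[[1.84,3.55,0],[1.84,3.55,0],[1.84,3.55,0],[1.84,3.55,0],[1.84,3.55,0],[1.84,3.55,0],[1.84,3.55,0],[1.84,3.55,0]],"turn":[0.17,0.17,0.17,0.17,0.17,0.17,0.17,0.17],"claw":[0,0,0,0,0,0,0,0]}' 40
python3 -m creep '{"slide":[[1.84,3.55,0],[1.84,3.55,0],[1.84,3.55,0],[1.84,3.55,0],[1.84,3.55,0],[1.84,3.55,0],[1.84,3.55,0],[1.84,3.55,0]],"turn":[0.17,0.17,0.17,0.17,0.17,0.17,0.17,0.17],"claw":[0,0,0,0,0,0,0,0]}'
```

```text
clock: 1.7
eef_pos: [334.0, -232.2, 404.8]
eef_rot: [3.141, 0.0, 1.711]
wrist_force: [0.9, 0.1, -0.1]
finger_gap: 16.9
finger_force: 0.0
clock: 2.7
eef_pos: [481.2, 51.9, 404.8]
eef_rot: [-3.142, 0.0, 3.072]
wrist_force: [0.4, -1.1, -1.0]
finger_gap: 0.5
finger_force: 0.0
```

```bash
python3 -m creep '{"slide":[[1.8,3.48,0],[1.8,3.48,0],[0,0,-4],[0,0,-4],[0,0,-3],[0,0,-1.38],[0,0,0]],"turn":[0.166,0.166,0,0,0,0,0],"claw":[0,0,0,0,0,0,0]}'
python3 - <<'E'
from h import *
a,d=manip.camera("top"); b,e=manip.camera("scene")
v=np.hstack([cv2.resize(a[150:270,170:290],(400,400),interpolation=cv2.INTER_CUBIC),cv2.resize(b[115:215,245:345],(400,400),interpolation=cv2.INTER_CUBIC)])
cv2.imwrite("pics/p1.png",v[:,:,::-1]); print(manip.read_state()["joints"])
E
```

```text
clock: 3.58
eef_pos: [516.9, 120.2, 280.7]
eef_rot: [3.141, -0.001, -2.885]
wrist_force: [0.1, -0.7, 0.5]
finger_gap: 0.3
finger_force: 0.0
[ 1.59394877e-01  3.93572885e-01  1.70175948e+00 -1.64342483e-05
  1.04461175e+00 -1.66754314e+00]
```

View pics/p1.png

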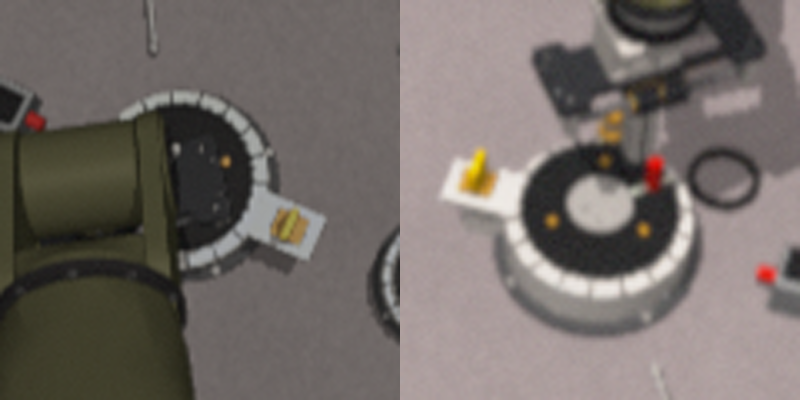

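In the right half, the red post stands at (655,172) with the closed fingertips just behind it at (635,140), on the counter-clockwise side as intended. The top view is blocked by the arm. Next I push gently until contact.

```bash
python3 -m creep '{"slide":[[0.5,0.13,0],[0.3,0.08,0],[0.15,0.04,0]],"turn":[0,0,0],"claw":[0,0,0]}'
python3 -m creep '{"slide":[[0.15,0.04,0],[0,0,0]],"turn":[0,0],"claw":[0,0]}'; python3 -m creep '{"slide":[[0.15,0.04,0],[0,0,0]],"turn":[0,0],"claw":[0,0]}';
```

```text
clock: 4.05
eef_pos: [526.6, 122.7, 281.1]
eef_rot: [-3.142, 0.0, -2.885]
wrist_force: [-0.6, -0.4, -0.6]
finger_gap: 0.6
finger_force: 0.0
clock: 4.3
eef_pos: [527.9, 123.1, 280.8]
eef_rot: [-3.142, -0.0, -2.885]
wrist_force: [-0.1, 0.4, 0.7]
finger_gap: 0.5
finger_force: 0.0
clock: 4.55
eef_pos: [529.4, 123.5, 280.8]
eef_rot: [3.142, -0.0, -2.885]
wrist_force: [-0.4, 0.2, 0.8]
finger_gap: 0.6
finger_force: 0.0
```

```bash
for i in 1; do python3 -m creep '{"slide":[[0.1,0.03,0],[0,0,0]],"turn":[0,0],"claw":[0,0]}';done; python3 -m creep '{"slide":[[0.1,0.03,0],[0,0,0]],"turn":[0,0],"claw":[0,0]}';python3 -m creep '{"slide":[[0.1,0.03,0],[0,0,0]],"turn":[0,0],"claw":[0,0]}'; python3 -m creep '{"slide":[[0.1,0.03,0],[0,0,0]],"turn":[0,0],"claw":[0,0]}'
```

```text
clock: 4.8
eef_pos: [530.3, 123.8, 280.8]
eef_rot: [3.141, -0.0, -2.885]
wrist_force: [-3.5, 0.3, 0.7]
finger_gap: 0.3
finger_force: 1.2
clock: 5.05
eef_pos: [531.2, 124.2, 280.8]
eef_rot: [3.141, -0.001, -2.885]
wrist_force: [-5.0, 0.8, 1.9]
finger_gap: 0.3
finger_force: 2.2
clock: 5.3
eef_pos: [532.2, 124.5, 280.8]
eef_rot: [3.141, -0.001, -2.885]
wrist_force: [-6.7, 1.6, 2.1]
finger_gap: 0.7
finger_force: 2.6
clock: 5.55
eef_pos: [533.1, 124.8, 280.7]
eef_rot: [3.141, -0.001, -2.885]
wrist_force: [-7.3, 1.5, 3.6]
finger_gap: 0.3
finger_force: 3.1
```

```bash
python3 - <<'E'
from h import *
s=manip.read_state(); p=np.array(s["eef_pos"][:2]); yaw=s["eef_rot"][2]
C=np.array([557.2,80.5])
for t in list(np.arange(100,30,-2.5)):
    q=C+52.2*np.array([np.cos(np.radians(t+16.7)),np.sin(np.radians(t+16.7))]); y=np.radians(t+90)
    dy=(y-yaw+np.pi)%(2*np.pi)-np.pi
    print(t,((q-p)/10).round(2),round(dy,3)); p=q; yaw=y
E
```

```text
100.0 [0.06 0.23] -0.082
97.5 [0.21 0.1 ] -0.044
95.0 [0.21 0.09] -0.044
92.5 [0.21 0.08] -0.044
90.0 [0.22 0.07] -0.044
87.5 [0.22 0.06] -0.044
85.0 [0.22 0.05] -0.044
82.5 [0.22 0.04] -0.044
80.0 [0.23 0.03] -0.044
77.5 [0.23 0.02] -0.044
75.0 [0.23 0.01] -0.044
72.5 [0.23 0.  ] -0.044
70.0 [ 0.23 -0.01] -0.044
67.5 [ 0.23 -0.02] -0.044
65.0 [ 0.23 -0.03] -0.044
62.5 [ 0.22 -0.04] -0.044
60.0 [ 0.22 -0.05] -0.044
57.5 [ 0.22 -0.06] -0.044
55.0 [ 0.22 -0.07] -0.044
52.5 [ 0.21 -0.08] -0.044
50.0 [ 0.21 -0.09] -0.044
47.5 [ 0.21 -0.09] -0.044
45.0 [ 0.2 -0.1] -0.044
42.5 [ 0.2  -0.11] -0.044
40.0 [ 0.19 -0.12] -0.044
37.5 [ 0.19 -0.13] -0.044
35.0 [ 0.18 -0.14] -0.044
32.5 [ 0.18 -0.15] -0.044
```

```bash
python3 -m creep '{"slide":[[0.06,0.23,0],[0.21,0.1,0],[0.21,0.09,0],[0.21,0.08,0],[0,0,0]],"turn":[-0.082,-0.044,-0.044,-0.044,0],"claw":[0,0,0,0,0]}'
```

```text
clock: 6.18
eef_pos: [540.4, 129.6, 280.9]
eef_rot: [-3.142, 0.001, -3.099]
wrist_force: [0.5, 0.7, 0.2]
finger_gap: 0.5
finger_force: 0.0
```

```bash
python3 -m creep '{"slide":[[0.22,0.07,0],[0.22,0.06,0],[0.22,0.05,0],[0.22,0.04,0],[0.23,0.03,0],[0,0,0]],"turn":[-0.044,-0.044,-0.044,-0.044,-0.044,0],"claw":[0,0,0,0,0,0]}'
python3 -m creep '{"slide":[[0.23,0.02,0],[0.23,0.01,0],[0.23,0,0],[0,0,0]],"turn":[-0.044,-0.044,-0.044,0],"claw":[0,0,0,0]}'
```

```text
clock: 6.92
eef_pos: [551.1, 132.3, 280.8]
eef_rot: [3.142, -0.001, 2.964]
wrist_force: [-4.8, 1.4, 2.3]
finger_gap: 0.7
finger_force: 2.3
clock: 7.42
eef_pos: [558.3, 132.4, 280.9]
eef_rot: [3.141, 0.001, 2.833]
wrist_force: [0.9, -0.5, -0.2]
finger_gap: -0.0
finger_force: 0.0
```

Second click is done, and the third follows the same way.

```bash
python3 -m creep '{"slide":[[0.23,-0.01,0],[0.23,-0.02,0],[0.23,-0.03,0],[0.22,-0.04,0],[0.22,-0.05,0],[0,0,0]],"turn":[-0.044,-0.044,-0.044,-0.044,-0.044,0],"claw":[0,0,0,0,0,0]}'
python3 -m creep '{"slide":[[0.22,-0.06,0],[0.22,-0.07,0],[0.21,-0.08,0],[0,0,0]],"turn":[-0.044,-0.044,-0.044,0],"claw":[0,0,0,0]}'
python3 - <<'E'
from h import *
b,e=manip.camera("scene")
cv2.imwrite("pics/p2.png",cv2.resize(b[115:215,245:345],(600,600),interpolation=cv2.INTER_CUBIC)[:,:,::-1])
red,yel,w=find("scene",b,e,(557,80)); ys,xs=np.nonzero(red); print(xs.mean(),ys.mean(),[ray("scene",[[xs.mean(),ys.mean()]],h).round(1) for h in(89,95)])
E
```

```text
clock: 8.18
eef_pos: [569.3, 131.1, 280.8]
eef_rot: [3.142, -0.0, 2.613]
wrist_force: [-3.1, 2.8, 2.0]
finger_gap: 0.4
finger_force: 1.6
clock: 8.68
eef_pos: [576.1, 128.7, 280.9]
eef_rot: [3.141, 0.0, 2.481]
wrist_force: [-0.6, -0.1, 0.0]
finger_gap: 0.5
finger_force: 0.0
307.17241379310343 169.3793103448276 [array([[590.1, 121.6,  89. ]]), array([[593.9, 120.5,  95. ]])]
```

View pics/p2.png

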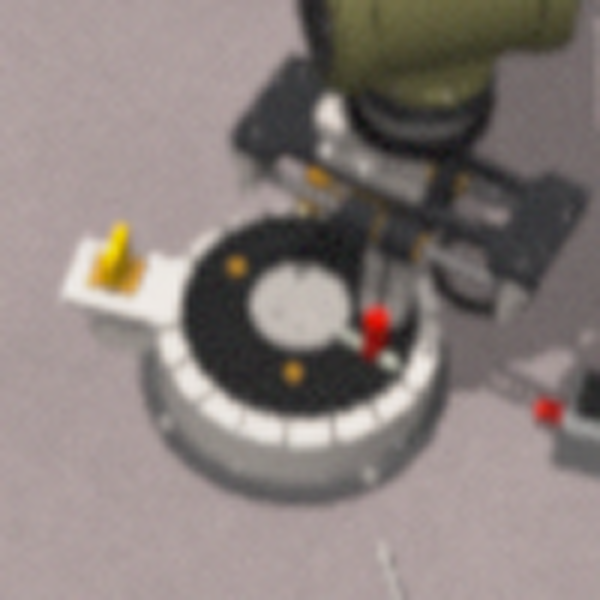

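The post is at (375,325), with the white line running to about 45° as expected after three clicks, and the fingertips are behind it. Now the fourth click, in smaller steps near half-way.

```bash
python3 -m creep '{"slide":[[0.21,-0.09,0],[0.21,-0.09,0],[0.2,-0.1,0],[0.2,-0.11,0],[0.19,-0.12,0],[0,0,0]],"turn":[-0.044,-0.044,-0.044,-0.044,-0.044,0],"claw":[0,0,0,0,0,0]}'
python3 -m creep '{"slide":[[0.19,-0.13,0],[0,0,0]],"turn":[-0.044,0],"claw":[0,0]}'
python3 -m creep '{"slide":[[0.18,-0.14,0],[0,0,0]],"turn":[-0.044,0],"claw":[0,0]}'
```

```text
clock: 9.48
eef_pos: [586.1, 123.8, 280.8]
eef_rot: [3.141, 0.0, 2.262]
wrist_force: [-0.7, -0.2, 0.1]
finger_gap: 0.1
finger_force: 0.0
clock: 9.72
eef_pos: [588.0, 122.4, 280.8]
eef_rot: [3.141, 0.0, 2.218]
wrist_force: [-0.3, 0.3, 0.4]
finger_gap: 0.4
finger_force: 0.0
clock: 9.98
eef_pos: [589.8, 121.0, 280.8]
eef_rot: [3.141, 0.0, 2.174]
wrist_force: [0.4, -0.4, -0.2]
finger_gap: 0.3
finger_force: 0.0
```

```bash
python3 - <<'E'
from h import *
b,e=manip.camera("scene")
cv2.imwrite("pics/p3.png",cv2.resize(b[115:215,245:345],(600,600),interpolation=cv2.INTER_CUBIC)[:,:,::-1])
red,yel,w=find("scene",b,e,(557,80)); ys,xs=np.nonzero(red); print(len(xs),xs.mean(),ys.mean(),ray("scene",[[xs.mean(),ys.mean()]],89).round(1))
E
```

```text
27 303.55555555555554 172.8148148148148 [[602.4 107.5  89. ]]
```

View pics/p3.png

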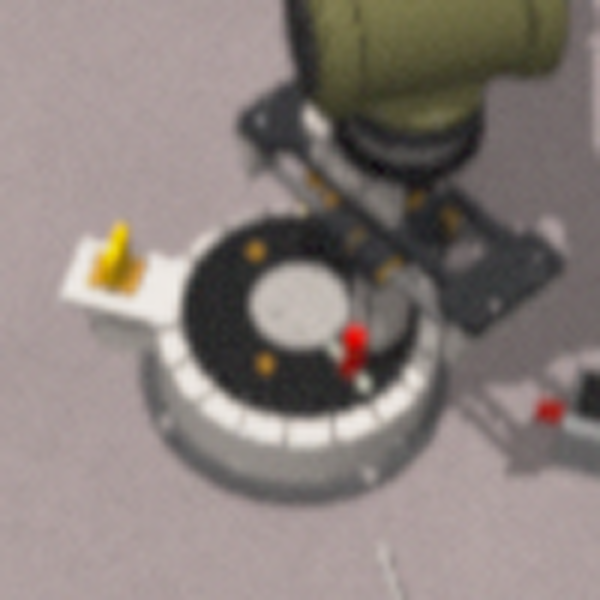

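The post is now at (355,345), about 20° beyond the last picture and 79° from the start using the scene camera's own collar centre. That is four clicks, and the contact force is zero. I retreat, rise and go round to the outer side of the lock tab.

```bash
python3 -m creep '{"slide":[[-0.3,0.4,0],[-0.3,0.4,0],[0,0,2],[0,0,3],[0,0,3]],"turn":[0,0,0,0,0],"claw":[0,0,0,0,0]}'
python3 -m creep '{"slide":[[-1.3,-2.87,0],[-1.3,-2.87,0],[-1.3,-2.87,0],[-1.3,-2.87,0],[-1.3,-2.87,0],[-1.3,-2.87,0],[0,0,0]],"turn":[-0.166,-0.166,-0.166,-0.166,-0.166,-0.166,0],"claw":[0,0,0,0,0,0,0]}'
python3 - <<'E'
from h import *
a,d=manip.camera("top");b,e=manip.camera("scene")
v=np.hstack([cv2.resize(a[150:270,190:310],(400,400),interpolation=cv2.INTER_CUBIC),cv2.resize(b[115:215,245:345],(400,400),interpolation=cv2.INTER_CUBIC)])
cv2.imwrite("pics/p4.png",v[:,:,::-1])
for n,i,dd in(("top",a,d),("scene",b,e)):
  for k in find(n,i,dd,(557,80))[:2]:
    ys,xs=np.nonzero(k)
    if len(xs): print(n,len(xs),ray(n,[[xs.mean(),ys.mean()]],89).round(1))
E
```

```text
clock: 10.65
eef_pos: [583.5, 129.4, 361.7]
eef_rot: [-3.141, -0.0, 2.173]
wrist_force: [-0.3, 0.6, -0.3]
finger_gap: 0.2
finger_force: 0.0
clock: 11.52
eef_pos: [505.2, -44.0, 361.0]
eef_rot: [3.141, 0.0, 1.174]
wrist_force: [0.5, -0.1, -0.8]
finger_gap: 0.6
finger_force: 0.0
top 21 [[605.8 105.2  89. ]]
scene 34 [[601.6 108.6  89. ]]
```

View pics/p4.png

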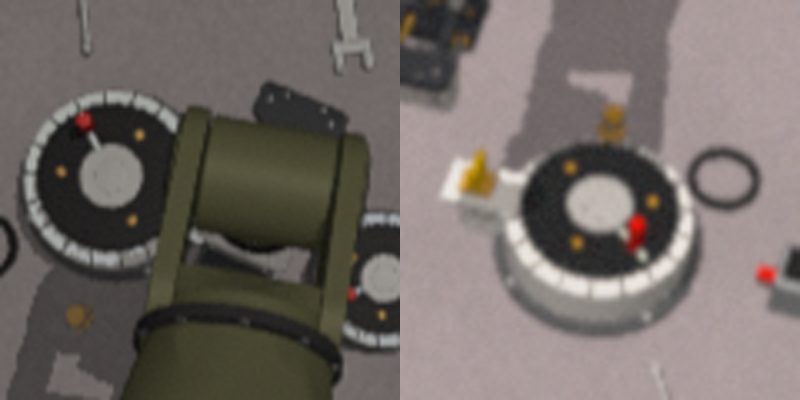

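The white line now points to about 23° in the top view (post at (85,120), centre (110,177)) against about 105° at the start, so the collar rests at four clicks. The gripper has cleared the collar. I descend outside the tab and push.

```bash
python3 -m creep '{"slide":[[0,0,-4],[0,0,-3],[0,0,-1.5],[0,0,-0.7],[0,0,0]],"turn":[0,0,0,0,0],"claw":[0,0,0,0,0]}'
python3 -m creep '{"slide":[[0.15,0.37,0],[0.15,0.37,0],[0.12,0.28,0],[0,0,0]],"turn":[0,0,0,0],"claw":[0,0,0,0]}'
python3 -m creep '{"slide":[[0.12,0.28,0],[0.12,0.28,0],[0,0,0]],"turn":[0,0,0],"claw":[0,0,0]}'
```

```text
clock: 12.25
eef_pos: [506.1, -42.9, 269.2]
eef_rot: [3.141, -0.0, 1.177]
wrist_force: [-0.0, -0.7, -0.1]
finger_gap: 0.4
finger_force: 0.0
clock: 12.75
eef_pos: [510.1, -32.7, 269.0]
eef_rot: [3.141, -0.0, 1.176]
wrist_force: [-1.0, -0.4, -0.3]
finger_gap: 0.3
finger_force: 0.0
clock: 13.12
eef_pos: [512.5, -27.2, 268.8]
eef_rot: [3.142, -0.0, 1.176]
wrist_force: [0.3, 0.6, 0.4]
finger_gap: 0.2
finger_force: 0.0
```

```bash
python3 -m creep '{"slide":[[0.12,0.28,0],[0,0,0]],"turn":[0,0],"claw":[0,0]}'
python3 -m creep '{"slide":[[0.12,0.28,0],[0,0,0]],"turn":[0,0],"claw":[0,0]}'
python3 -m creep '{"slide":[[0.12,0.28,0],[0,0,0]],"turn":[0,0],"claw":[0,0]}'
```

```text
clock: 13.38
eef_pos: [513.7, -24.4, 268.8]
eef_rot: [3.142, -0.0, 1.176]
wrist_force: [0.1, -0.3, -0.6]
finger_gap: 0.9
finger_force: 0.1
clock: 13.62
eef_pos: [514.9, -21.5, 268.8]
eef_rot: [3.142, -0.0, 1.176]
wrist_force: [-0.3, -0.5, 0.1]
finger_gap: 0.5
finger_force: 0.0
clock: 13.88
eef_pos: [516.1, -18.8, 268.8]
eef_rot: [-3.142, -0.0, 1.176]
wrist_force: [-0.1, -0.1, -0.4]
finger_gap: 0.5
finger_force: 0.0
```

```bash
python3 - <<'E'
from h import *
b,e=manip.camera("scene")
cv2.imwrite("pics/p5.png",cv2.resize(b[125:185,235:315],(800,600),interpolation=cv2.INTER_CUBIC)[:,:,::-1])
E
```

```text
(no output)
```

View pics/p5.png

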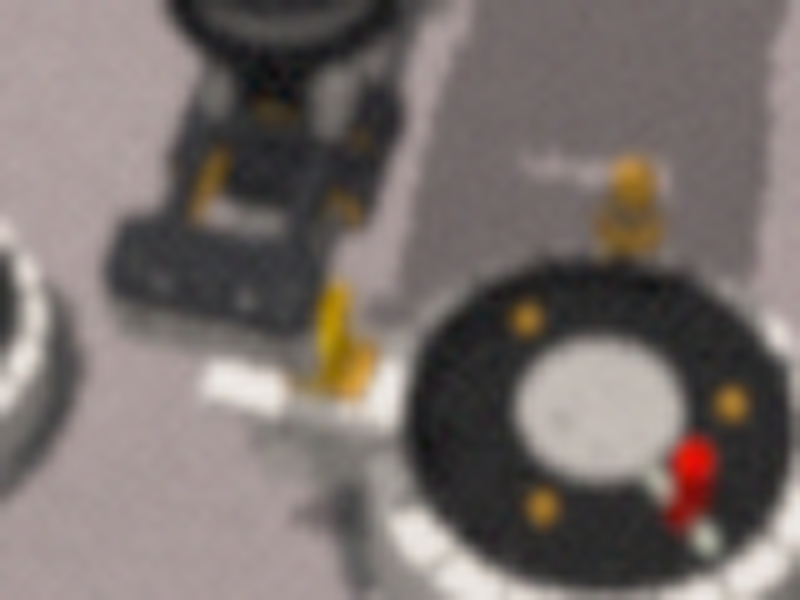

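The tab at (335,335) and its brass plate have moved visibly nearer the collar, ahead of the fingertips. The slide is following, so I continue to the hard stop.

```bash
python3 -m creep '{"slide":[[0.12,0.28,0],[0.06,0.14,0]],"turn":[0,0],"claw":[0,0]}'
python3 -m creep '{"slide":[[0.06,0.14,0],[0.04,0.09,0]],"turn":[0,0],"claw":[0,0]}'
python3 -m creep '{"slide":[[0.04,0.09,0],[0,0,0]],"turn":[0,0],"claw":[0,0]}'
```

```text
clock: 14.18
eef_pos: [517.9, -14.6, 268.9]
eef_rot: [-3.142, 0.0, 1.176]
wrist_force: [-0.8, -2.2, 0.0]
finger_gap: 0.6
finger_force: 1.0
clock: 14.42
eef_pos: [518.8, -12.3, 268.8]
eef_rot: [-3.142, 0.0, 1.176]
wrist_force: [-1.1, -1.8, 0.8]
finger_gap: 0.6
finger_force: 1.0
clock: 14.68
eef_pos: [519.2, -11.5, 268.8]
eef_rot: [-3.142, -0.0, 1.176]
wrist_force: [-0.5, 0.1, 1.0]
finger_gap: 0.5
finger_force: 0.5
```

```bash
python3 -m creep '{"slide":[[0.04,0.09,0],[0,0,0]],"turn":[0,0],"claw":[0,0]}'
python3 -m creep '{"slide":[[0.04,0.09,0],[0,0,0]],"turn":[0,0],"claw":[0,0]}'
python3 -m creep '{"slide":[[0.04,0.09,0],[0,0,0]],"turn":[0,0],"claw":[0,0]}'
```

```text
clock: 14.92
eef_pos: [519.6, -10.6, 268.8]
eef_rot: [-3.142, -0.0, 1.176]
wrist_force: [-1.0, -0.2, 0.3]
finger_gap: 0.0
finger_force: 0.7
clock: 15.18
eef_pos: [519.9, -10.1, 268.8]
eef_rot: [-3.141, 0.001, 1.176]
wrist_force: [-3.9, -6.6, 1.9]
finger_gap: 0.3
finger_force: 4.0
clock: 15.42
eef_pos: [520.1, -9.8, 268.8]
eef_rot: [-3.141, 0.003, 1.176]
wrist_force: [-7.0, -12.7, 4.8]
finger_gap: 0.4
finger_force: 7.4
```

Hard stop reached: 14.5 N with no further travel, at the expected radius. I hold a moment, back off straight and rise.

```bash
python3 -m creep '{"slide":[[0,0,0],[0,0,0],[-0.2,-0.47,0],[-0.4,-0.92,0],[-0.4,-0.92,0],[0,0,3],[0,0,5],[0,0,0]],"turn":[0,0,0,0,0,0,0,0],"claw":[0,0,0,0,0,0,0,0]}'
python3 -m creep '{"slide":[[-2,-5,0],[-2,-5,0],[-2,-5,0],[-2,-5,0],[0,0,0]],"turn":[0,0,0,0,0],"claw":[0,0,0,0,0]}'
python3 - <<'E'
from h import *
a,d=manip.camera("top");b,e=manip.camera("scene")
v=np.hstack([cv2.resize(a[150:270,190:310],(400,400),interpolation=cv2.INTER_CUBIC),cv2.resize(b[115:215,245:345],(400,400),interpolation=cv2.INTER_CUBIC)])
cv2.imwrite("pics/p6.png",v[:,:,::-1])
for n,i,dd in(("top",a,d),("scene",b,e)):
  for k in find(n,i,dd,(557,80))[:2]:
    ys,xs=np.nonzero(k)
    if len(xs): p=ray(n,[[xs.mean(),ys.mean()]],89)[0]; print(n,len(xs),p.round(1),np.hypot(p[0]-557.2,p[1]-80.5))
E
```

```text
clock: 16.42
eef_pos: [510.6, -32.4, 352.2]
eef_rot: [3.136, -0.002, 1.176]
wrist_force: [-0.2, 0.2, -1.3]
finger_gap: 0.5
finger_force: 0.0
clock: 17.05
eef_pos: [428.9, -234.5, 347.8]
eef_rot: [-3.14, -0.0, 1.171]
wrist_force: [0.8, 0.6, -0.4]
finger_gap: 0.8
finger_force: 0.0
top 21 [605.8 105.2  89. ] 54.49215132279165
top 18 [524.3   1.3  89. ] 85.75589907227337
scene 32 [600.8 108.7  89. ] 51.911780362496
scene 10 [526.2   3.   89. ] 83.45679812896255
```

View pics/p6.png

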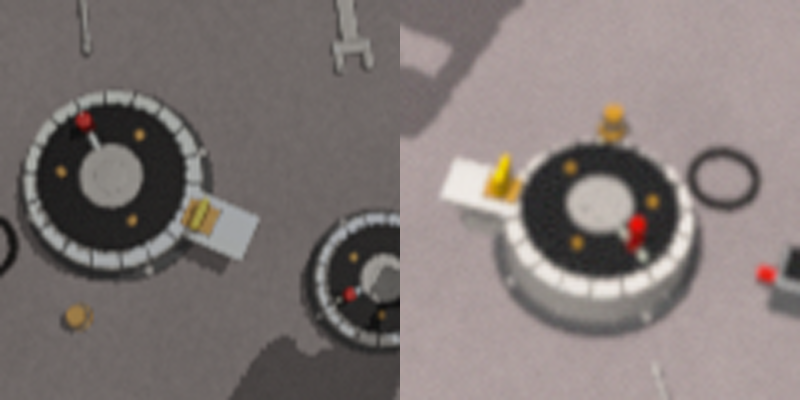

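The slide is home: the tab at (197,213) is against the collar, about 86 mm from the axis. The post is unchanged at (85,120), and the fitting, gasket and the rest have not moved.

```bash
python3 -c "
from cell import manip
print(manip.sign_off())"
```

```text
the job is handed in; nothing more can be done
None
```

I turned the collar four clicks clockwise and it is at rest there, pushed the lock slide home to its hard stop, moved the arm clear and handed the job in; the hand-in returned no verdict.

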